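# Fit the dibber bit in the planting drill

## Robot

A 6-joint arm with a two-finger parallel gripper is mounted at the origin on the work surface. World frame = base frame: x ahead of the robot, y to its left, z up, the work surface at z = 0. Lengths are in m, angles in rad, forces in N, time in s.
With the tool pointing down it reaches from about 0.35 to 0.95 m from the base axis. Payload 17.4 kg.
Tool frame: the origin (TCP) lies at the very end of the fingers, on their centre line; the grasp point (between the pads) lies 19 mm behind it; y points along the fingers, z is the direction in which the jaws open and shut, and the axes are right-handed (so a half turn about y gives the same grasp; the last joint's range is limited). The gripper opens to 93 mm and grips with 3 to 60 N. Pads are 15 mm wide; open, the fingers measure 128 mm over their backs; the gripper's body (75 mm by 188 mm) begins 65 mm behind the grasp point.
Start: joints at [-1.195, 0.116, 1.442, -0, 1.584, -0.038], TCP at [0.271, -0.618, 0.219] pointing down, gripper open.
Joint ranges: [-2.83, 2.83], [-0.83, 2.19], [0.07, 2.5], [-1.14, 4.28], [0.01, 3], [-2.97, 2.97]. Speed limits (rad/s): [1.89, 1.89, 2.22, 3.14, 3.14, 3.14].

## Interface

Orientations are given as a rotation vector (axis times angle).
In Python, from rig import bot, viewer gives the robot as it stands. The module is installed in compiled form; this text tells all that it offers.
- The arm moves only by the tool play_rows, never from a script. Its argument "targets" is one flat list of numbers, 7 for each row, row after row: the turn, a rotation vector about the tool's x, y, z in rad, then the shift along the tool's x, y, z in mm, then the closure in counts, from 0 (fully open) to 255 (shut). In form: [ax, ay, az, x, y, z, claw, ax, ay, az, x, y, z, claw, ...]. A call has 1 to 5 rows; each row shifts and turns the commanded pose from where the row before left it, along the tool's axes as they then stand; what a row does not reach is not made up. A row lasts 1/10 s, in which the tool goes at most 50 mm and 8.59 degrees, less where a joint would pass 70% of its speed; a pose out of reach is approached as far as the arm can. A call is refused whole if a number of a shift passes 50 or a number of a turn 0.15, either way. A call with a gripper value outside its range is refused whole. The fingers move at their own pace and stop on an object; "grip_force" is the grip in N (left out, the last holds). Time passes only in rows, so rows that do not move let the fingers close. It gives the time, the measured TCP pose, the force and the opening at its end, in the units of the state.
- bot.observe(): the state, without advancing time (a new reading comes with each control period).
- viewer.snapshot(name): name is "scene" or "side" or "wrist"; returns the picture (420x560x3 uint8, blue, green, red); there is no depth.
- viewer.camera_model(name): a dict with "camera_matrix" (3x3 intrinsics, pixels), "R" (3x3) and "t" (3): a world point X has camera coordinates R X + t. Camera axes: x right, y down, z forward; pixel columns grow to the right and rows downward; lengths in m; the calibration is good to about 2 mm. A picture is of the moment at which its call begins: read the wrist's pose just before it. camera_model takes no time and is no camera call; for the wrist camera it gives the pose at the moment of the call.
- bot.finish_job(): hands the job in, once; it reports no verdict.
The state is a dict: "t": time; "qpos": joint angles; "dq": joint speeds; "effort": joint torques, N m; "tcp_pos": TCP position; "ee_rot": TCP orientation; "force": force on the tool from outside, world axes, zero at the start; "wrist_torque": the same for the moment, N m; "opening": opening from 0.0 (shut) to 1.0 (fully open).
Only numpy, scipy, OpenCV 4.12 (cv2) and the standard library are available. Lean on these libraries where they do the work, as an engineer would, in place of code of your own. Each camera call takes 0.05 s, during which the arm holds its last target.

## Task

Get the planting drill ready for making seed holes: take the slim, round-topped dibber bit out of the wooden rack and stand it shank down, fully home, in the open chuck on top of the drill. Then turn the black chuck sleeve clockwise, seen from above, until the jaws grip the shank firmly, and let go, leaving the bit upright in the chuck.

Things in the scene. Friction and masses are not known exactly. Their poses are not given: they have to be found in the camera images.
- dibber_mid (a point): Loose dibber bit, 60 mm tall, 90 g: round steel shank 14 mm across and 32 mm long below, beech head 24 mm across, 28 mm tall above (straight sides for its lowest 21 mm, domed tip). Point: centre, half-way up, 2 mm below the head's underside; z up the bit. Starts upright in a rack hole, underside of head level with the block's top (within 1 mm); x then lies across the block, y along it.
- rack: Dark wood block, 60 (x) x 210 (y) x 40 mm tall, fixed on the table; origin under its centre. Three holes in a row along y, 70 mm apart, 21 mm wide, 32 mm deep, each with a bit in it: the dibber and two others, one with a square head 36 mm wide, one with a broad round head 44 mm wide, both about 20 mm tall.
- chuck_top (a point): On the upright axis of the chuck, level with its sleeve's top, 165 mm above the table. The straight drill is fixed nose up in a grey dock 120 x 110 x 30 mm. Sleeve: black, ribbed, round, 52 mm across, from 40 mm below this point up to it, free all round. Three steel jaws inside end 2 mm lower; bore floor 30 mm down: a bit fully home has its centre at this point, head 2 mm above the sleeve.
- sleeve (a joint): Turn of the chuck sleeve in rad, growing clockwise seen from above; 0 is fully open, it starts at 0 to 0.25. The three jaws close together, 5 mm each per rad: 24 mm between them at 0, meeting the 14 mm shank at 1.0, where it gets stiff; a firm twist leaves it at 1.05 to 1.1 (aim past, at 1.2). Friction 0.12 Nm; it stays where left. End stop 1.5.
Mind the look-alikes: they are no part of the job. Leave any green or pink look-alike of the part that bears dibber_mid alone.

How it is judged:
By the outcome, as a careful person would: the job done as asked, in the order asked, and still so for the second after the job is handed in, with the robot touching nothing.
It also fails if it takes over 48 s, if anything falls off the work surface, if the arm or the gripper's body presses on something with over 40 N, if the wrist force passes 120 N, or if a joint passes its speed limit or range.

## Working session

There is one attempt and no reset: what is moved stays moved. The work goes in short steps, Python scripts to look and compute and a tool call to move; the robot and the scene stay as the last step left them, time stands still between calls to the robot, and variables do not carry over. Pictures are saved under pics/ and viewed, and the job is handed in when it is done.

Besides the shell and the picture viewer there is one more tool, called after "Call:" in YAML: its name, and indented under it one key for each argument. play_rows: Moves the arm, as the interface text tells. Its arguments: {"type":"object","properties":{"targets":{"type":"array"},"grip_force":{"type":"number"}},"required":["targets"]}

```bash
mkdir -p pics; python3 - <<'E'
from rig import bot, viewer
import cv2
print(bot.observe())
for n in("scene","side","wrist"):
    m=viewer.camera_model(n);print(n,m)
    cv2.imwrite(f"pics/{n}0.png",viewer.snapshot(n))
E
```

```text
{'t': 0.0, 'qpos': array([-1.19481483e+00,  1.16530671e-01,  1.44227323e+00, -2.59913339e-05,
        1.58399879e+00, -3.77731591e-02]), 'dq': array([-0.00186509,  0.00013595, -0.00189699, -0.00121615, -0.00198857,
       -0.00048232]), 'effort': array([-1.91692925e-03, -7.21268749e+01, -6.22621679e+01,  7.80174416e-02,
        2.36501807e-02, -3.14719284e-05]), 'tcp_pos': array([ 0.27130976, -0.61785096,  0.2178701 ]), 'ee_rot': array([-0.41864265,  1.994775  , -1.99235424]), 'force': array([-0.35061173,  0.07423844, -0.11393151]), 'wrist_torque': array([-0.01745513,  0.03258795, -0.04776765]), 'opening': 1.0005041427237469}
scene {'camera_matrix': array([[396.61809141,   0.        , 277.13067616],
       [  0.        , 396.61809141, 210.0709115 ],
       [  0.        ,   0.        ,   1.        ]]), 'R': array([[-0.63916794,  0.76906611, -0.0012857 ],
       [ 0.52699977,  0.43676872, -0.72904343],
       [-0.56012104, -0.46665876, -0.68446623]]), 't': array([ 0.32383847, -0.23773408,  1.11003364])}
side {'camera_matrix': array([[384.87594062,   0.        , 282.31870071],
       [  0.        , 384.87594062, 214.90249124],
       [  0.        ,   0.        ,   1.        ]]), 'R': array([[-0.99609522, -0.08713444, -0.01420942],
       [-0.04096604,  0.59875282, -0.79988552],
       [ 0.0782055 , -0.79618004, -0.59998437]]), 't': array([0.53699404, 0.07029886, 0.70482503])}
wrist {'camera_matrix': array([[321.14461278,   0.        , 275.66333289],
       [  0.        , 321.14461278, 214.18841965],
       [  0.        ,   0.        ,   1.        ]]), 'R': array([[ 4.02021415e-01, -9.15629993e-01, -7.05740155e-04],
       [-8.85239300e-01, -3.88874617e-01,  2.55201714e-01],
       [-2.33944788e-01, -1.01971805e-01, -9.66887577e-01]]), 't': array([-0.6756016 , -0.02834871,  0.38978323])}
```

View pics/scene0.png

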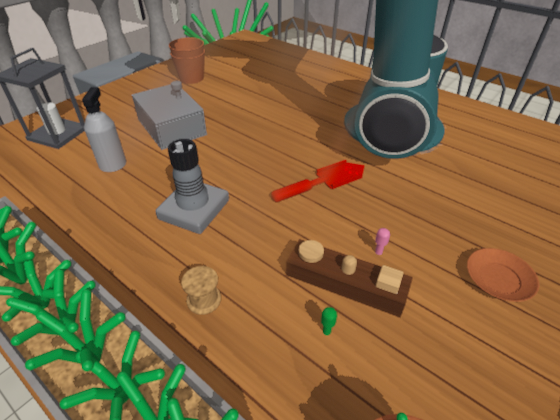

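View pics/side0.png

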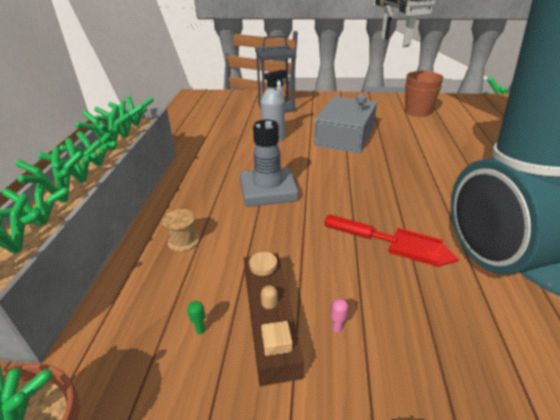

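View pics/wrist0.png

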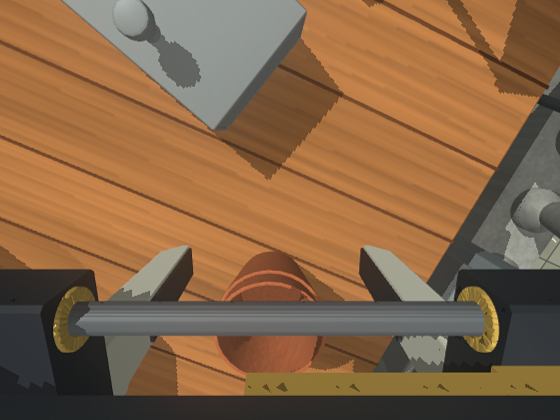

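The scene picture shows five candidates. In the rack: slim round-topped head, middle (349,264); broad round head (311,251); square head (390,279). Loose: green (329,318) and pink (382,240). The middle one fits the description, so I'll check it in crops and measure there.

```bash
python3 - <<'E'
import cv2,numpy as np
a=cv2.imread('pics/scene0.png');b=cv2.imread('pics/side0.png')
r=lambda i,x,y,w,h,s:cv2.resize(i[y:y+h,x:x+w],None,fx=s,fy=s,interpolation=cv2.INTER_CUBIC)
cv2.imwrite('pics/c1.png',np.vstack([np.hstack([r(a,280,230,140,90,2.857)[:256,:400],r(b,210,240,140,150,2.857)[:256,:400]]),np.hstack([r(a,150,130,100,80,4)[:,:400],r(b,215,110,100,80,4)])]))
r2=lambda i,x,y:cv2.resize(i[y:y+150,x:x+100],None,fx=4,fy=4,interpolation=cv2.INTER_CUBIC)
cv2.imwrite('pics/c2.png',np.hstack([r2(a,150,130),r2(b,217,110)]))
cv2.imwrite('pics/c3.png',np.hstack([r(a,280,230,140,150,2.857),r(b,210,240,140,150,2.857)]))
E
```

```text
(no output)
```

View pics/c2.png

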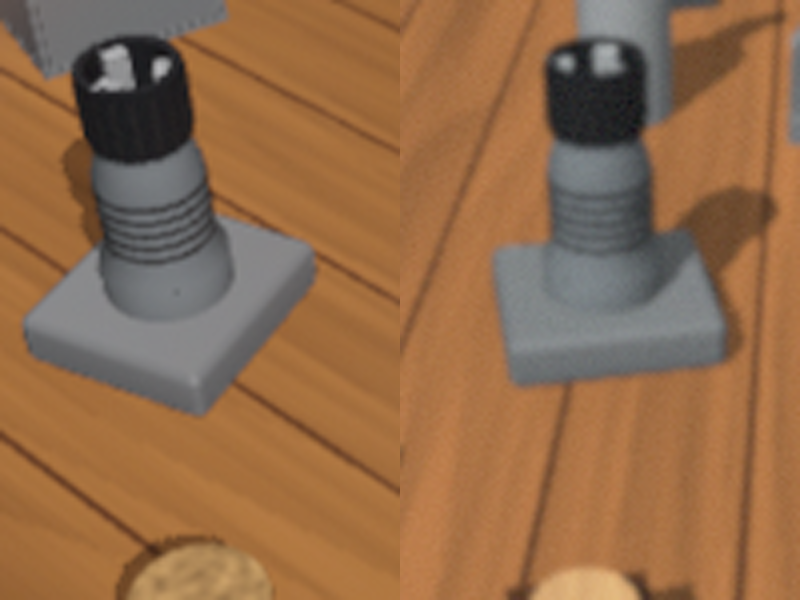

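View pics/c3.png

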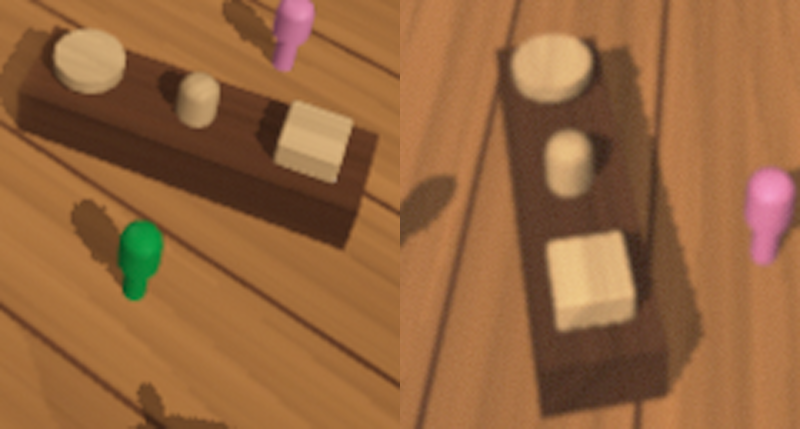

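```bash
cat > h.py <<'E'
import numpy as np
from rig import viewer
def pl(m,u,v,z):
    K,R,t=m["camera_matrix"],m["R"],m["t"]
    d=R.T@np.linalg.solve(K,[u,v,1]);c=-R.T@t
    return c+d*(z-c[2])/d[2]
def tri(obs):
    A=np.zeros((3,3));b=np.zeros(3)
    for m,u,v in obs:
        K,R,t=m["camera_matrix"],m["R"],m["t"]
        d=R.T@np.linalg.solve(K,[u,v,1]);d/=np.linalg.norm(d);c=-R.T@t
        P=np.eye(3)-np.outer(d,d);A+=P;b+=P@c
    return np.linalg.solve(A,b)
def pj(m,X):
    x=(np.atleast_2d(X)@m["R"].T+m["t"])@m["camera_matrix"].T
    return x[:,:2]/x[:,2:]
E
python3 - <<'E'
from h import *
np.set_printoptions(precision=4,suppress=True)
S=viewer.camera_model("scene");D=viewer.camera_model("side")
s=lambda x,y:(280+x/2.857,230+y/2.857)
d=lambda x,y:(210+(x-400)/2.857,240+y/2.857)
print("chuck",pl(S,182.5,147.2,.165),pl(D,266,126.5,.165),tri([(S,182.5,147.2),(D,266,126.5)]))
print("dib",pl(S,*s(198,100),.054),pl(D,*d(569,163),.054),tri([(S,*s(198,100)),(D,*d(569,163))]))
for n,p in dict(lb=(52,28),rb=(377,137),rf=(350,203),lf=(20,92)).items(): print(n,pl(S,*s(*p),.04))
for n,p in dict(a=(498,48),b=(593,40),c=(666,365),e=(542,377)).items(): print(n,pl(D,*d(*p),.04))
E
```

```text
chuck [ 0.5896 -0.161   0.165 ] [ 0.5832 -0.154   0.165 ] [ 0.585  -0.1678  0.1592]
dib [0.5447 0.1922 0.054 ] [0.5408 0.192  0.054 ] [0.5416 0.1903 0.0508]
lb [0.5437 0.082  0.04  ]
rb [0.4899 0.2847 0.04  ]
rf [0.5425 0.2936 0.04  ]
lf [0.5989 0.0994 0.04  ]
a [0.5948 0.0952 0.04  ]
b [0.5393 0.0842 0.04  ]
c [0.4866 0.292  0.04  ]
e [0.5406 0.302  0.04  ]
```

```bash
cat >> h.py <<'E'
from rig import bot
from scipy.spatial.transform import Rotation as Ro
np.set_printoptions(precision=4,suppress=True)
def st():
    o=bot.observe();R=Ro.from_rotvec(o["ee_rot"]).as_matrix()
    print("t",round(o["t"],2),"tcp",o["tcp_pos"],"q",o["qpos"],"F",o["force"],"T",o["wrist_torque"],"op",round(o["opening"],3));print("x",R[:,0],"y",R[:,1],"z",R[:,2])
    return o,R
def go(p,zdir=None):
    """shift in tool axes to p (mm, current axes); then turn about tool y to bring tool z to +-zdir heading; residual tilt rotvec"""
    o,R=st()
    print("shift mm",1e3*R.T@(np.array(p)-o["tcp_pos"]))
    y=np.array([0,0,-1.])
    if zdir is not None:
        for s in(1,-1):
            z=s*np.array([np.cos(zdir),np.sin(zdir),0]);x=np.cross(y,z)
            print("turn",s,Ro.from_matrix(R.T@np.c_[x,y,z]).as_rotvec())
E
python3 - <<'E'
from h import *
S=viewer.camera_model("scene")
go([.587,-.16,.35],0.26)
for p in[(0,0,0),(0,0,.3)]:print(pj(S,p))
for n,p in dict(green=(329,330),pink=(380,252)).items():print(n,pl(S,*p,0))
print(viewer.camera_model("wrist"))
W=viewer.camera_model("wrist");o,R=st();print("cam pos in tool",R.T@(-W["R"].T@W["t"]-o["tcp_pos"]),"cam axes in tool\n",R.T@W["R"].T)
E
```

```text
t 0.15 tcp [ 0.2713 -0.6179  0.218 ] q [-1.1948  0.1164  1.4421  0.      1.584  -0.0378] F [ 0.5717 -0.4237 -0.1913] T [ 0.0249 -0.0075  0.0314] op 0.996
x [-0.9156 -0.4021 -0.    ] y [-0.0003  0.0009 -1.    ] z [ 0.4021 -0.9156 -0.0009]
shift mm [-473.12   -131.6613 -292.4549]
turn 1 [ 0.0008 -1.417  -0.0007]
turn -1 [0.0007 1.7246 0.0008]
[[392.8391 125.1279]]
[[418.9325   9.9643]]
green [0.64  0.221 0.   ]
pink [0.4378 0.2025 0.    ]
{'camera_matrix': array([[321.1446,   0.    , 275.6633],
       [  0.    , 321.1446, 214.1884],
       [  0.    ,   0.    ,   1.    ]]), 'R': array([[ 0.402 , -0.9156, -0.0005],
       [-0.8853, -0.3888,  0.2552],
       [-0.2339, -0.1021, -0.9669]]), 't': array([-0.6757, -0.0283,  0.3898])}
t 0.15 tcp [ 0.2713 -0.6179  0.218 ] q [-1.1948  0.1164  1.4421  0.      1.584  -0.0378] F [ 0.5717 -0.4237 -0.1913] T [ 0.0249 -0.0075  0.0314] op 0.996
x [-0.9156 -0.4021 -0.    ] y [-0.0003  0.0009 -1.    ] z [ 0.4021 -0.9156 -0.0009]
cam pos in tool [-0.072  -0.1657  0.0009] cam axes in tool
 [[ 0.      0.9669  0.2553]
 [-0.0004 -0.2553  0.9669]
 [ 1.     -0.0001  0.0004]]
```

Call:
play_rows:
  targets: [0, 0, 0, 0, -50, 0, 0, 0, 0, 0, 0, -50, 0, 0, 0, 0, 0, -30, -32, -18, 0, 0, 0, 0, -40, 0, -25, 0, 0, 0, 0, -40, 0, -25, 0]

```text
t: 0.65
tcp_pos: [0.3453, -0.5106, 0.3514]
ee_rot: [-0.417, 1.993, -1.995]
force: [0.8, 0.2, -0.8]
opening: 0.997
```

Call:
play_rows:
  targets: [0, 0, 0, -40, 0, -25, 0, 0, 0, 0, -40, 0, -25, 0, 0, 0, 0, -40, 0, -25, 0, 0, 0, 0, -40, 0, -25, 0, 0, 0, 0, -40, 0, -25, 0]

```text
t: 1.15
tcp_pos: [0.4783, -0.3149, 0.3506]
ee_rot: [-0.418, 1.994, -1.993]
force: [0.5, -0.8, -0.6]
opening: 1.003
```

Call:
play_rows:
  targets: [0, 0, 0, -40, 0, -25, 0, 0, 0, 0, -40, 0, -25, 0, 0, 0, 0, -40, 0, -25, 0, 0, 0, 0, -40, 0, -25, 0, 0, 0, 0, 0, 0, 0, 0]

```text
t: 1.65
tcp_pos: [0.5859, -0.1567, 0.3498]
ee_rot: [-0.423, 1.992, -1.99]
force: [0.2, -0.7, 0.2]
opening: 1.001
```

```bash
python3 - <<'E'
from h import *
import cv2
go([.587,-.16,.35],0.26)
W=viewer.camera_model("wrist");cv2.imwrite("pics/w1.png",viewer.snapshot("wrist"));np.save("w1.npy",W,allow_pickle=True)
print(pj(W,[.587,-.16,.165]))
E
```

```text
t 1.65 tcp [ 0.5859 -0.1567  0.3498] q [-0.3038 -0.0367  1.3888  0.001   1.7907  0.8489] F [ 0.1655 -0.7383  0.2166] T [-0.0309 -0.0299  0.0264] op 1.001
x [-0.9138 -0.4062  0.0003] y [-0.0009  0.0013 -1.    ] z [ 0.4062 -0.9138 -0.0015]
shift mm [ 0.3617 -0.2528  3.4687]
turn 1 [ 0.0015 -1.4125 -0.0009]
turn -1 [0.0009 1.7291 0.0015]
[[278.1138 196.6693]]
```

View pics/w1.png

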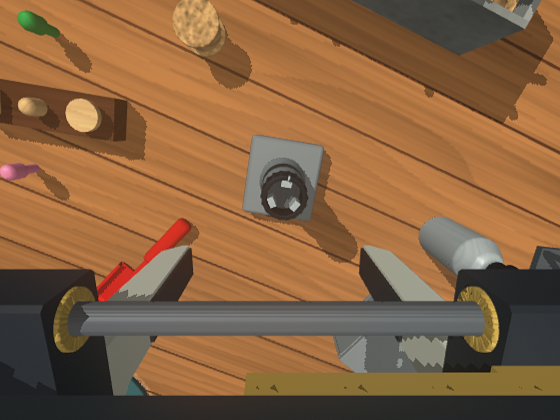

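```bash
python3 - <<'E'
from h import *
import cv2
a=cv2.imread('pics/w1.png');cv2.imwrite('pics/w1c.png',cv2.resize(a[150:230,235:335],None,fx=7,fy=7,interpolation=cv2.INTER_CUBIC))
E
```

```text
(no output)
```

View pics/w1c.png

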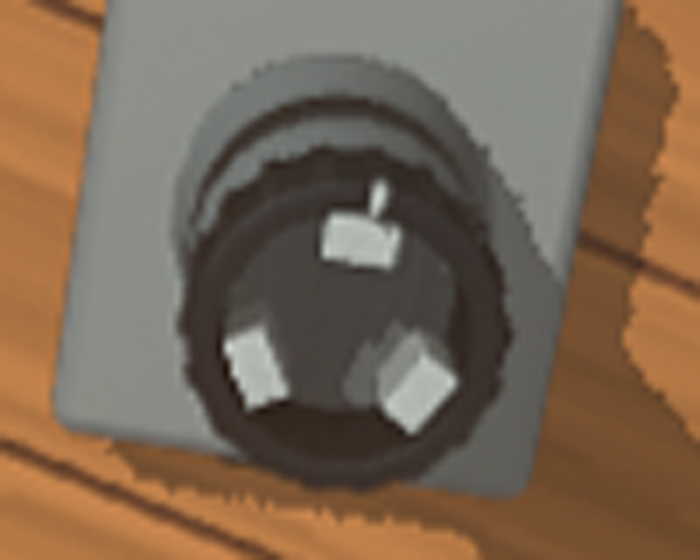

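```bash
python3 - <<'E'
from h import *
W=np.load("w1.npy",allow_pickle=True).item()
S=viewer.camera_model("scene");D=viewer.camera_model("side")
print(pl(W,284.6,197.2,.165), tri([(W,284.6,197.2),(S,182.5,147.2),(D,266,126.5)]))
print(pl(W,82,113,.06))
go([.59,-.16,.35],.26)
c=pl(W,284.6,197.2,.165)
print(pj(S,c),pj(D,c))
E
```

```text
[ 0.5894 -0.1668  0.165 ] [ 0.5862 -0.1674  0.1593]
[0.565  0.1205 0.06  ]
t 1.7 tcp [ 0.5849 -0.1587  0.35  ] q [-0.3071 -0.0377  1.3895  0.0001  1.791   0.8465] F [-0.0053  0.1651 -0.547 ] T [ 0.0107  0.0741 -0.0217] op 0.999
x [-0.9142 -0.4053  0.0008] y [-0.001   0.0005 -1.    ] z [ 0.4053 -0.9142 -0.0008]
shift mm [-4.1362 -0.0444  3.2835]
turn 1 [ 0.0012 -1.4135  0.    ]
turn -1 [-0.      1.7281  0.0013]
[[180.5355 146.0156]] [[263.7337 123.8161]]
```

Call:
play_rows:
  targets: [0, -0.14, 0, 0, 0, 0, 0, 0, -0.14, 0, 0, 0, 0, 0, 0, -0.14, 0, 0, 0, 0, 0, 0, -0.14, 0, 0, 0, 0, 0, 0, -0.14, 0, 0, 0, 0, 0]

```text
t: 2.2
tcp_pos: [0.5833, -0.1619, 0.3506]
ee_rot: [-0.96, 1.534, -1.534]
force: [-0.4, -0.3, -0.6]
opening: 0.999
```

Call:
play_rows:
  targets: [0, -0.14, 0, 0, 0, 0, 0, 0, -0.14, 0, 0, 0, 0, 0, 0, -0.14, 0, 0, 0, 0, 0, 0, -0.14, 0, 0, 0, 0, 0, 0, -0.15, 0, 0, 0, 0, 0]

```text
t: 2.7
tcp_pos: [0.5833, -0.162, 0.3506]
ee_rot: [-1.32, 1.017, -1.017]
force: [-0.2, 0.6, -0.1]
opening: 0.998
```

Call:
play_rows:
  targets: [0, 0, 0, 0, 0, 0, 0, 0, 0, 0, 0, 0, 0, 0]

```text
t: 2.9
tcp_pos: [0.5835, -0.1615, 0.3506]
ee_rot: [-1.316, 1.025, -1.025]
force: [0.0, 0.2, 0.4]
opening: 1.002
```

```bash
python3 - <<'E'
from h import *
import cv2
go([.5425,.192,.23],0.26)
W=viewer.camera_model("wrist");cv2.imwrite("pics/w2.png",viewer.snapshot("wrist"));np.save("w2.npy",W,allow_pickle=True)
print(pj(W,[.5894,-.1668,.165]))
E
```

```text
t 2.9 tcp [ 0.5835 -0.1615  0.3506] q [-0.3121 -0.0395  1.3901 -0.0001  1.7911 -0.5595] F [0.0208 0.1553 0.3936] T [-0.0249 -0.0841  0.0114] op 1.002
x [ 0.2449 -0.9695  0.    ] y [-0.0001 -0.0001 -1.    ] z [ 0.9695  0.2449 -0.0001]
shift mm [-352.7869  120.6116   46.8024]
turn 1 [ 0.0001 -0.0126  0.    ]
turn -1 [-0.0001  3.129   0.0002]
[[278.1206 199.9886]]
```

View pics/w2.png

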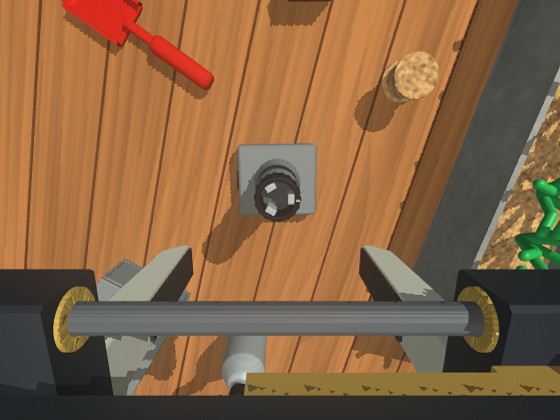

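```bash
python3 - <<'E'
import cv2
a=cv2.imread('pics/w2.png');cv2.imwrite('pics/w2c.png',cv2.resize(a[150:230,230:330],None,fx=7,fy=7,interpolation=cv2.INTER_CUBIC))
E
```

```text
(no output)
```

View pics/w2c.png

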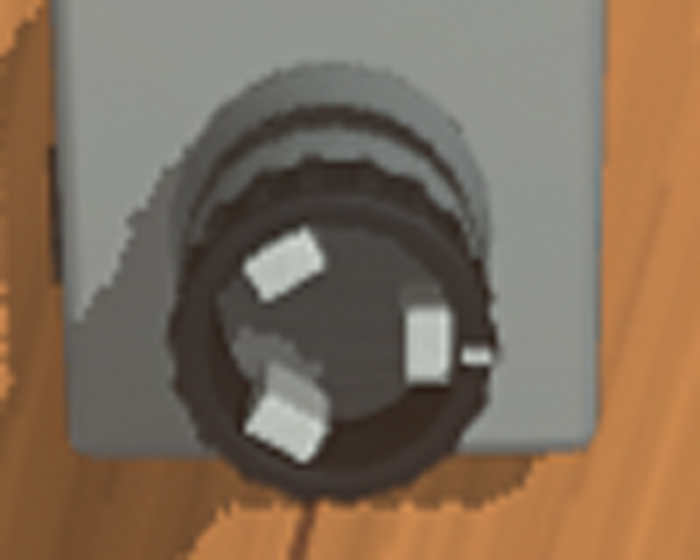

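Call:
play_rows:
  targets: [0, 0, 0, -50, 0, 5, 0, 0, 0, 0, -50, 0, 5, 0, 0, 0, 0, -50, 0, 5, 0, 0, 0, 0, -50, 0, 5, 0, 0, 0, 0, -50, 0, 5, 0]

```text
t: 3.45
tcp_pos: [0.545, 0.0878, 0.3508]
ee_rot: [-1.316, 1.024, -1.024]
force: [0.9, -0.3, -0.3]
opening: 0.999
```

Call:
play_rows:
  targets: [0, 0, 0, -43, 20, 5, 0, 0, 0, 0, -40, 20, 7, 0, 0, 0, 0, -20, 40, 10, 0, 0, 0, 0, 0, 40, 0, 0, 0, 0, 0, 0, 0, 0, 0]

```text
t: 3.95
tcp_pos: [0.5395, 0.1914, 0.2253]
ee_rot: [-1.324, 1.027, -1.02]
force: [-0.8, 0.1, -0.5]
opening: 1.004
```

Call:
play_rows:
  targets: [0, 0, 0, 0, 0, 0, 0, 0, 0, 0, 0, 0, 0, 0]

```text
t: 4.15
tcp_pos: [0.542, 0.1911, 0.2335]
ee_rot: [-1.315, 1.02, -1.023]
force: [-0.4, -0.0, -0.0]
opening: 1.001
```

```bash
python3 - <<'E'
from h import *
import cv2
go([.5425,.192,.15],0.26)
W=viewer.camera_model("wrist");cv2.imwrite("pics/w3.png",viewer.snapshot("wrist"));np.save("w3.npy",W,allow_pickle=True)
E
```

```text
t 4.15 tcp [0.542  0.1911 0.2335] q [ 0.2947 -0.1081  1.6425 -0.0001  1.6041  0.0435] F [-0.3927 -0.0161 -0.0392] T [-0.0615 -0.0521 -0.0714] op 1.001
x [ 0.2485 -0.9686 -0.0001] y [ 0.003   0.0008 -1.    ] z [0.9686 0.2485 0.0031]
shift mm [-0.7228 83.5067  0.407 ]
turn 1 [-0.0031 -0.0088 -0.0001]
turn -1 [ 0.0001  3.1327 -0.0049]
```

View pics/w3.png

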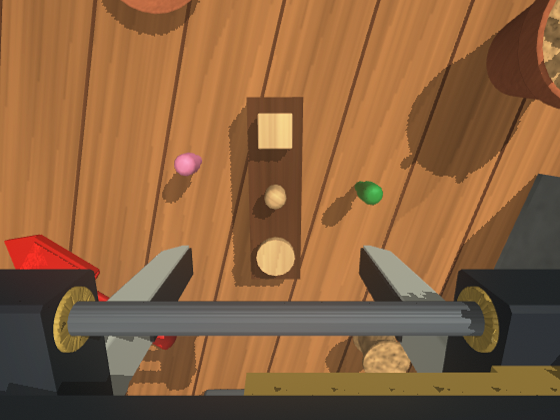

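```bash
python3 - <<'E'
import cv2
from h import *
W=np.load("w2.npy",allow_pickle=True).item();print(pl(W,277.7,198.3,.165))
a=cv2.imread('pics/w3.png');cv2.imwrite('pics/w3c.png',cv2.resize(a[90:290,225:325],None,fx=3,fy=3,interpolation=cv2.INTER_CUBIC))
cv2.imwrite('pics/w3d.png',cv2.resize(a[175:220,250:310],None,fx=10,fy=10,interpolation=cv2.INTER_CUBIC))
E
```

```text
[ 0.5885 -0.165   0.165 ]
```

View pics/w3c.png

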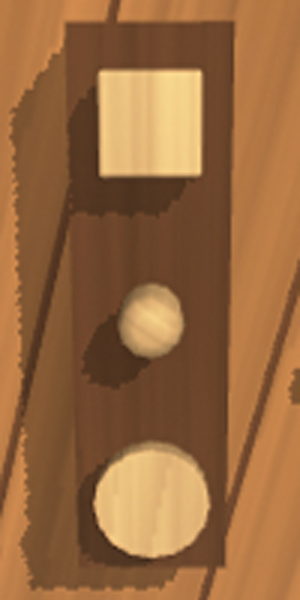

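View pics/w3d.png

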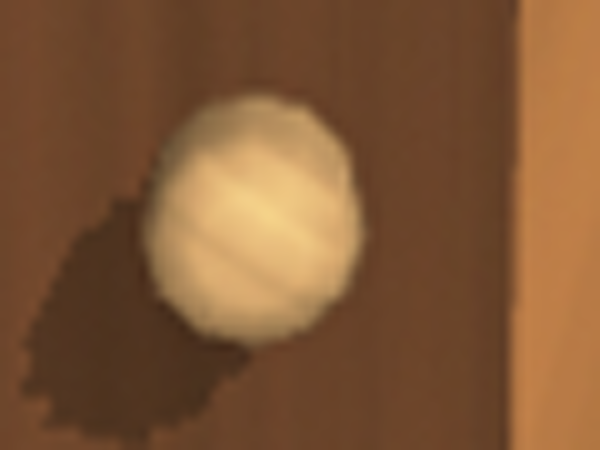

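```bash
python3 - <<'E'
from h import *
W=np.load("w3.npy",allow_pickle=True).item()
c=pl(W,275.4,196.9,.052)[:2]
th=np.linspace(0,2*np.pi,60)
def ext(c):
    P=[]
    for z,r in((.04,.012),(.061,.012),(.0645,.0104),(.0668,.006)):
        P.append(np.c_[c[0]+r*np.cos(th),c[1]+r*np.sin(th),0*th+z])
    p=pj(W,np.vstack(P));return p.min(0),p.max(0)
print(c,ext(c)); print("obs",(250+14.5,175+9.3),(250+36.3,175+34.5))
c2=c.copy()
for _ in range(5):
    a,b=ext(c2);m=(a+b)/2
    J=pl(W,275.4,196.9,.052)[:2]-pl(W,*m,.052)[:2];c2=c2+J
print(c2,ext(c2))
go([c2[0],c2[1],.043],.256)
E
```

```text
[0.5444 0.1895] (array([264.2666, 184.3138]), array([286.5691, 209.4251]))
obs (264.5, 184.3) (286.3, 209.5)
[0.5444 0.1895] (array([264.249, 184.344]), array([286.551, 209.456]))
t 4.2 tcp [0.5421 0.1912 0.2334] q [ 0.2947 -0.1082  1.6427  0.      1.6038  0.0433] F [-0.7796  0.509  -0.1053] T [-0.0057 -0.0904  0.0283] op 1.003
x [ 0.2487 -0.9686 -0.0001] y [ 0.0032  0.001  -1.    ] z [0.9686 0.2487 0.0033]
shift mm [  2.2128 190.4148   1.2231]
turn 1 [-0.0033 -0.0047 -0.0001]
turn -1 [ 0.0002  3.1369 -0.0052]
```

Call:
play_rows:
  targets: [-0.0033, -0.005, 0, 2.2, 40, 1.8, 0, 0, 0, 0, 0, 45, 0, 0, 0, 0, 0, 0, 40, 0, 0, 0, 0, 0, 0, 25, 0, 0, 0, 0, 0, 0, 0, 0, 0]

```text
t: 4.7
tcp_pos: [0.5425, 0.189, 0.0788]
ee_rot: [-1.325, 1.022, -1.015]
force: [-0.0, -0.1, 0.5]
opening: 0.997
```

```bash
python3 - <<'E'
from h import *
import cv2
go([.5444,.1895,.043],.256)
W=viewer.camera_model("wrist");cv2.imwrite("pics/w4.png",viewer.snapshot("wrist"))
print(pj(W,[.5444,.1895,.068]))
E
```

```text
t 4.7 tcp [0.5425 0.189  0.0788] q [ 0.2909 -0.0246  1.8174  0.0001  1.3553  0.034 ] F [-0.0478 -0.0546  0.5223] T [-0.021  -0.0514 -0.0106] op 0.997
x [ 0.254  -0.9672  0.0001] y [-0.0062 -0.0017 -1.    ] z [ 0.9672  0.254  -0.0065]
shift mm [ 0.0444 35.8138  2.2131]
turn 1 [0.0065 0.0008 0.0001]
turn -1 [ 0.0002 -3.1408 -0.0102]
[[276.5401 252.668 ]]
```

View pics/w4.png

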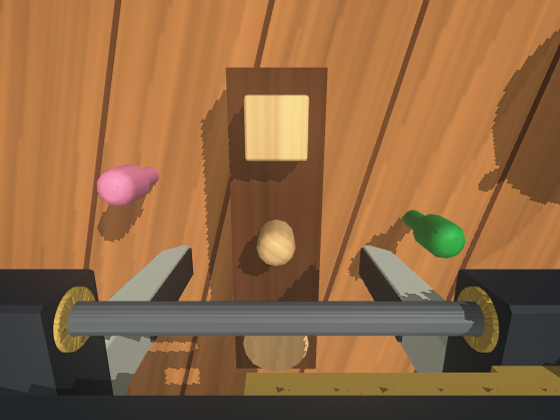

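Call:
play_rows:
  targets: [0, 0, 0, 0, 20, 0, 0, 0, 0, 0, 0, 0, 0, 0, 0, 0, 0, 0, 0, 0, 0]

```text
t: 5.05
tcp_pos: [0.544, 0.1899, 0.0629]
ee_rot: [-1.321, 1.018, -1.017]
force: [-0.8, -0.3, -0.0]
opening: 0.999
```

```bash
python3 - <<'E'
from h import *
go([.5444,.1895,.043],.256)
E
```

```text
t 5.05 tcp [0.544  0.1899 0.0629] q [ 0.2914 -0.0109  1.8311  0.0002  1.3226  0.0337] F [-0.7848 -0.3436 -0.0006] T [-0.0156 -0.0947 -0.0292] op 0.999
x [ 0.2549 -0.967  -0.0001] y [-0.0012 -0.0002 -1.    ] z [ 0.967   0.2549 -0.0012]
shift mm [ 0.4444 19.9332  0.3008]
turn 1 [ 0.0012  0.0017 -0.0001]
turn -1 [-0.0002 -3.1399 -0.0019]
```

Well aligned; lower, settle, close.

Call:
play_rows:
  targets: [0, 0, 0, 0.4, 10, 0.3, 0, 0, 0, 0, 0, 9.5, 0, 0, 0, 0, 0, 0, 0, 0, 0, 0, 0, 0, 0, 0, 0, 150, 0, 0, 0, 0, 0, 0, 255]
  grip_force: 25

```text
t: 5.55
tcp_pos: [0.5436, 0.1894, 0.0414]
ee_rot: [-1.323, 1.019, -1.016]
force: [0.7, -0.2, 0.5]
opening: 0.875
```

Call:
play_rows:
  targets: [0, 0, 0, 0, 0, 0, 255, 0, 0, 0, 0, 0, 0, 255, 0, 0, 0, 0, 0, 0, 255, 0, 0, 0, 0, 0, 0, 255, 0, 0, 0, 0, 0, 0, 255]

```text
t: 6.05
tcp_pos: [0.5435, 0.1894, 0.0412]
ee_rot: [-1.323, 1.019, -1.016]
force: [-0.5, 0.6, 0.7]
opening: 0.442
```

```bash
python3 - <<'E'
from h import *
st()
E
```

```text
t 6.05 tcp [0.5435 0.1894 0.0412] q [0.291  0.0089 1.849  0.0001 1.2869 0.0329] F [-0.537   0.6008  0.733 ] T [ 0.0009 -0.1132  0.0181] op 0.442
x [ 0.2552 -0.9669  0.    ] y [-0.0031 -0.0008 -1.    ] z [ 0.9669  0.2552 -0.0032]
```

Call:
play_rows:
  targets: [0, 0, 0, 0, -1.5, 0, 255, 0, 0, 0, 0, 0, 0, 255, 0, 0, 0, 0, 0, 0, 255, 0, 0, 0, 0, 0, 0, 255, 0, 0, 0, 0, 0, 0, 255]

```text
t: 6.55
tcp_pos: [0.5436, 0.1894, 0.0429]
ee_rot: [-1.323, 1.019, -1.016]
force: [-0.9, -0.7, 3.4]
opening: 0.252
```

```bash
python3 - <<'E'
from h import *
import cv2
st()
cv2.imwrite("pics/w5.png",np.hstack([viewer.snapshot("side")[200:400,150:400],viewer.snapshot("scene")[200:400,230:480]]))
E
```

```text
t 6.55 tcp [0.5436 0.1894 0.0429] q [0.2909 0.0074 1.8476 0.0001 1.2896 0.0329] F [-0.9277 -0.6509  3.4087] T [-0.0695  0.0171  0.0158] op 0.252
x [ 0.2551 -0.9669 -0.    ] y [-0.0029 -0.0007 -1.    ] z [ 0.9669  0.2551 -0.003 ]
```

View pics/w5.png

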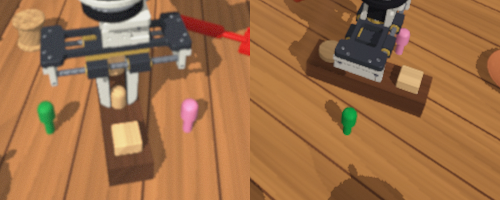

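Call:
play_rows:
  targets: [0, 0, 0, 0, -5, 0, 255, 0, 0, 0, 0, -15, 0, 255, 0, 0, 0, 0, -25, 0, 255, 0, 0, 0, 0, -40, 0, 255, 0, 0, 0, 0, -50, 0, 255]

```text
t: 7.15
tcp_pos: [0.543, 0.1892, 0.1787]
ee_rot: [-1.325, 1.02, -1.015]
force: [0.1, 0.5, 0.0]
opening: 0.246
```

Call:
play_rows:
  targets: [0, 0, 0, 0, -50, 0, 255, 0, 0, 0, 0, -50, 0, 255, 0, 0, 0, 0, -40, 0, 255, 0, 0, 0, 0, -20, 0, 255, 0, 0, 0, 0, 0, 0, 255]

```text
t: 7.65
tcp_pos: [0.5447, 0.1897, 0.3421]
ee_rot: [-1.318, 1.016, -1.018]
force: [0.2, -0.3, -0.9]
opening: 0.253
```

```bash
python3 - <<'E'
from h import *
import cv2
go([.589,-.166,.34],.256)
cv2.imwrite("pics/w6.png",viewer.snapshot("wrist"))
cv2.imwrite("pics/s6.png",viewer.snapshot("side"))
E
```

```text
t 7.65 tcp [0.5447 0.1897 0.3421] q [ 0.2909 -0.1049  1.4656  0.0002  1.7787  0.0329] F [ 0.1879 -0.3259 -0.8765] T [-0.0166 -0.159   0.0272] op 0.253
x [ 0.2551 -0.9669 -0.0002] y [ 0.002   0.0008 -1.    ] z [0.9669 0.2551 0.0022]
shift mm [355.2568   1.9488 -47.8789]
turn 1 [-0.0022  0.002  -0.0002]
turn -1 [-0.0004 -3.1396  0.0034]
```

View pics/s6.png

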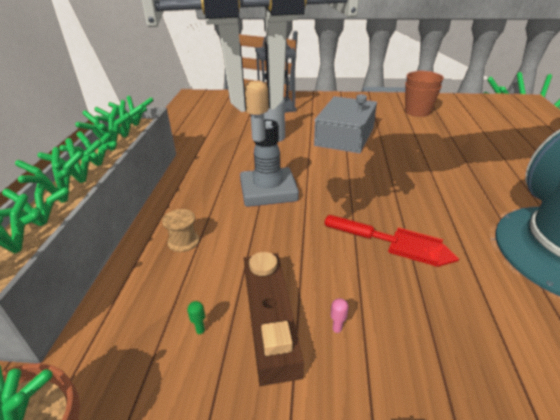

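View pics/w6.png

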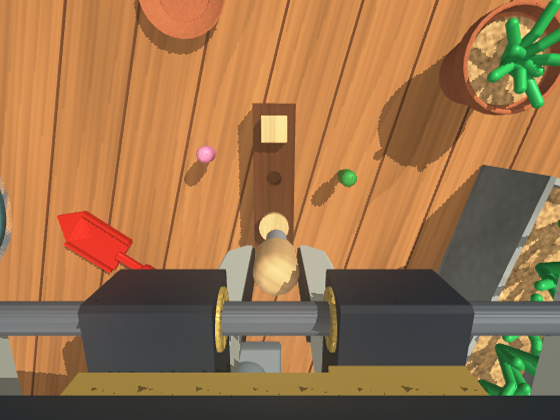

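Call:
play_rows:
  targets: [0, 0.002, 0, 25, 0, -3, 255, 0, 0, 0, 45, 0, -6, 255, 0, 0, 0, 45, 0, -6, 255, 0, 0, 0, 45, 0, -6, 255, 0, 0, 0, 45, 0, -6, 255]

```text
t: 8.25
tcp_pos: [0.5697, -0.0172, 0.3361]
ee_rot: [-1.324, 1.022, -1.016]
force: [1.2, -0.1, -1.8]
opening: 0.25
```

Call:
play_rows:
  targets: [0, 0, 0, 45, 0, -6, 255, 0, 0, 0, 45, 0, -6, 255, 0, 0, 0, 40, 20, -6, 255, 0, 0, 0, 20, 30, -3, 255, 0, 0, 0, 0, 30, 0, 255]

```text
t: 8.75
tcp_pos: [0.587, -0.1685, 0.2547]
ee_rot: [-1.322, 1.025, -1.018]
force: [1.0, 0.7, -0.8]
opening: 0.248
```

Call:
play_rows:
  targets: [0, 0, 0, 0, 20, 0, 255, 0, 0, 0, 0, 0, 0, 255, 0, 0, 0, 0, 0, 0, 255]

```text
t: 9.05
tcp_pos: [0.5873, -0.1659, 0.2375]
ee_rot: [-1.323, 1.022, -1.016]
force: [0.7, 0.1, 1.4]
opening: 0.25
```

```bash
python3 - <<'E'
from h import *
import cv2
go([.589,-.166,.215],.256)
a=viewer.snapshot("side");b=viewer.snapshot("scene");w=viewer.snapshot("wrist")
cv2.imwrite("pics/w7.png",w)
r=lambda i,x,y:cv2.resize(i[y:y+150,x:x+100],None,fx=4,fy=4,interpolation=cv2.INTER_CUBIC)
cv2.imwrite("pics/s7.png",np.hstack([r(b,135,60),r(a,217,40)]))
S=viewer.camera_model("scene");D=viewer.camera_model("side")
for z in(.165,.18,.245):print(z,[pj(c,[.589,-.166,z]) for c in(S,D)])
E
```

```text
t 9.05 tcp [ 0.5873 -0.1659  0.2375] q [-0.3162 -0.0261  1.5581 -0.0018  1.6137 -0.5723] F [0.6556 0.0801 1.3999] T [-0.0815 -0.06   -0.0149] op 0.25
x [ 0.2533 -0.9674 -0.0007] y [-0.0044 -0.0004 -1.    ] z [ 0.9674  0.2533 -0.0044]
shift mm [ 0.5814 22.5095  1.7203]
turn 1 [ 0.0044  0.0001 -0.0007]
turn -1 [-0.0011 -3.1415 -0.0069]
0.165 [array([[180.9877, 146.0885]]), array([[263.8684, 123.9899]])]
0.18 [array([[179.6331, 139.288 ]]), array([[263.5483, 116.9761]])]
0.245 [array([[173.2976, 107.4802]]), array([[262.0709,  84.6013]])]
```

View pics/s7.png

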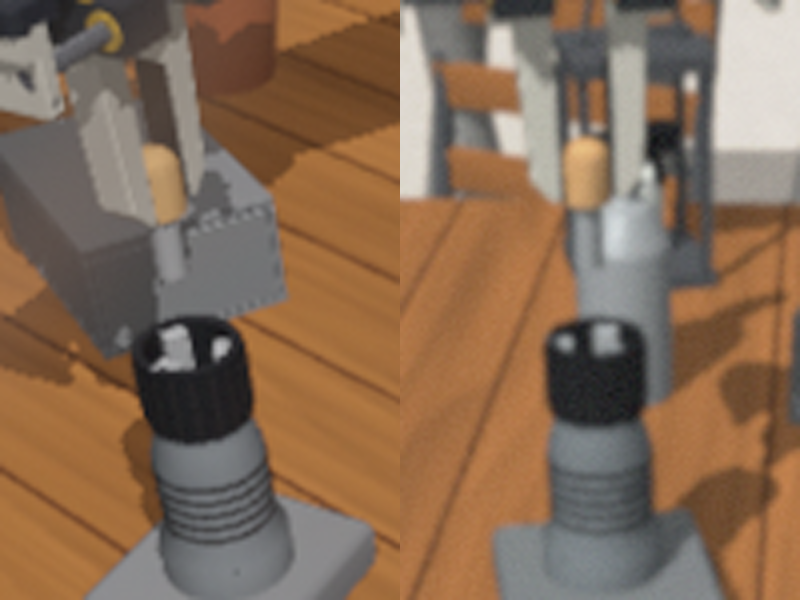

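View pics/w7.png

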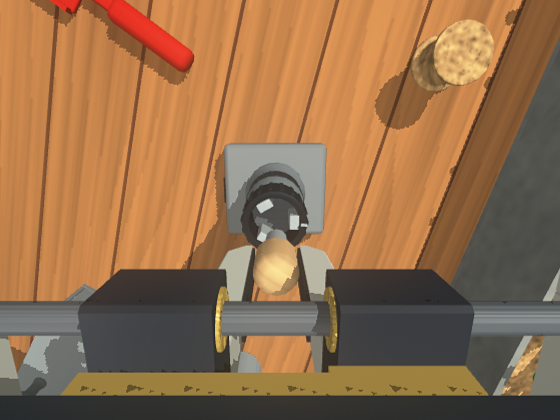

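Call:
play_rows:
  targets: [0.004, 0, 0, 0, 12, 0, 255, 0, 0, 0, 0, 10, 0, 255, 0, 0, 0, 0, 0, 0, 255, 0, 0, 0, 0, 0, 0, 255]

```text
t: 9.6
tcp_pos: [0.5874, -0.1659, 0.2154]
ee_rot: [-1.319, 1.019, -1.018]
force: [0.6, -1.1, 0.1]
opening: 0.253
```

```bash
python3 - <<'E'
from h import *
import cv2
st()
a=viewer.snapshot("side");b=viewer.snapshot("scene");w=viewer.snapshot("wrist")
np.savez("s8.npz",a=a,b=b,w=w,W=viewer.camera_model("wrist"))
r=lambda i,x,y:cv2.resize(i[y:y+75,x:x+50],None,fx=8,fy=8,interpolation=cv2.INTER_CUBIC)
cv2.imwrite("pics/s8.png",np.hstack([r(b,155,95),r(a,240,75)]))
cv2.imwrite("pics/w8.png",cv2.resize(w[130:300,215:340],None,fx=3.5,fy=3.5,interpolation=cv2.INTER_CUBIC))
E
```

```text
t 9.6 tcp [ 0.5874 -0.1659  0.2154] q [-0.3173 -0.0231  1.5907  0.0004  1.5741 -0.5733] F [ 0.6401 -1.0858  0.1099] T [-0.0064 -0.0683 -0.0243] op 0.253
x [ 0.2532 -0.9674 -0.0004] y [-0.      0.0004 -1.    ] z [0.9674 0.2532 0.0001]
```

View pics/s8.png

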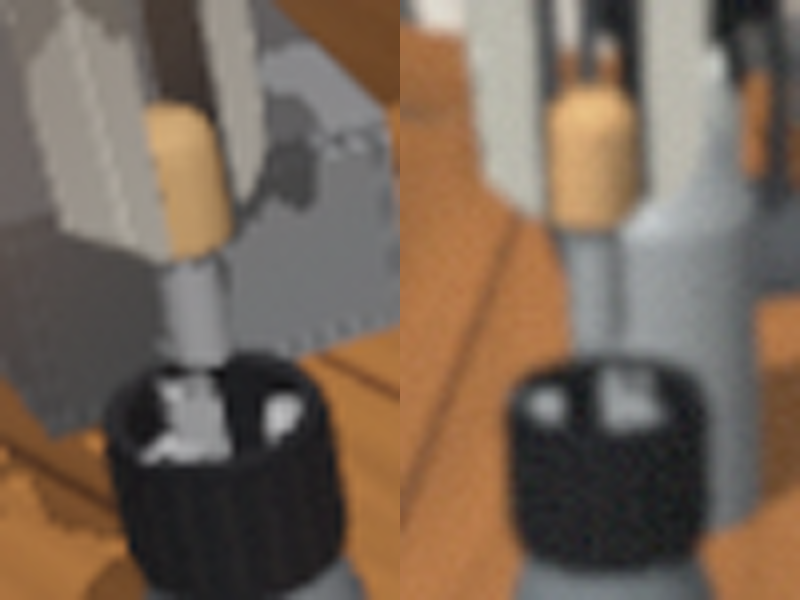

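View pics/w8.png

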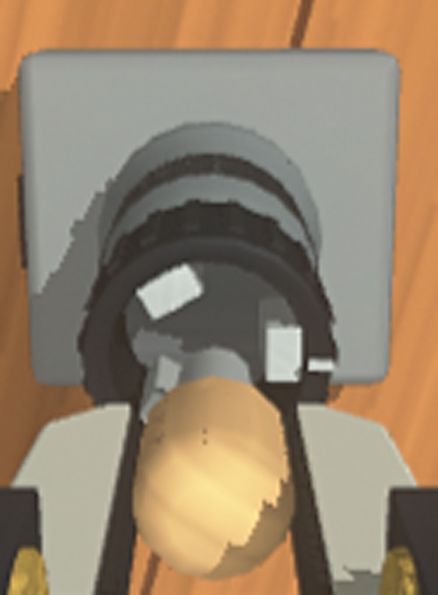

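Call:
play_rows:
  targets: [0, 0, 0, 0.6, 0, -1.3, 255, 0, 0, 0, 0, 0, 0, 255, 0, 0, 0, 0, 10, 0, 255, 0, 0, 0, 0, 8, 0, 255, 0, 0, 0, 0, 5, 0, 255]

```text
t: 10.25
tcp_pos: [0.5861, -0.1668, 0.1913]
ee_rot: [-1.319, 1.019, -1.018]
force: [-0.8, 0.1, -1.1]
opening: 0.247
```

Call:
play_rows:
  targets: [0, 0, 0, 0, 0, 0, 255]

```text
t: 10.35
tcp_pos: [0.5861, -0.1668, 0.1914]
ee_rot: [-1.32, 1.02, -1.018]
force: [0.0, 0.3, -0.9]
opening: 0.247
```

```bash
python3 - <<'E'
from h import *
import cv2
st()
a=viewer.snapshot("side");b=viewer.snapshot("scene");w=viewer.snapshot("wrist")
r=lambda i,x,y:cv2.resize(i[y:y+75,x:x+50],None,fx=8,fy=8,interpolation=cv2.INTER_CUBIC)
cv2.imwrite("pics/s9.png",np.hstack([r(b,155,95),r(a,240,75)]))
cv2.imwrite("pics/w9.png",cv2.resize(w[130:300,215:340],None,fx=3.5,fy=3.5,interpolation=cv2.INTER_CUBIC))
E
```

```text
t 10.35 tcp [ 0.5861 -0.1668  0.1914] q [-0.3193 -0.017   1.6235  0.0004  1.5363 -0.5753] F [ 0.0366  0.2578 -0.858 ] T [ 0.0103 -0.0912  0.0207] op 0.247
x [ 0.2532 -0.9674 -0.001 ] y [-0.001   0.0007 -1.    ] z [ 0.9674  0.2532 -0.0008]
```

View pics/s9.png

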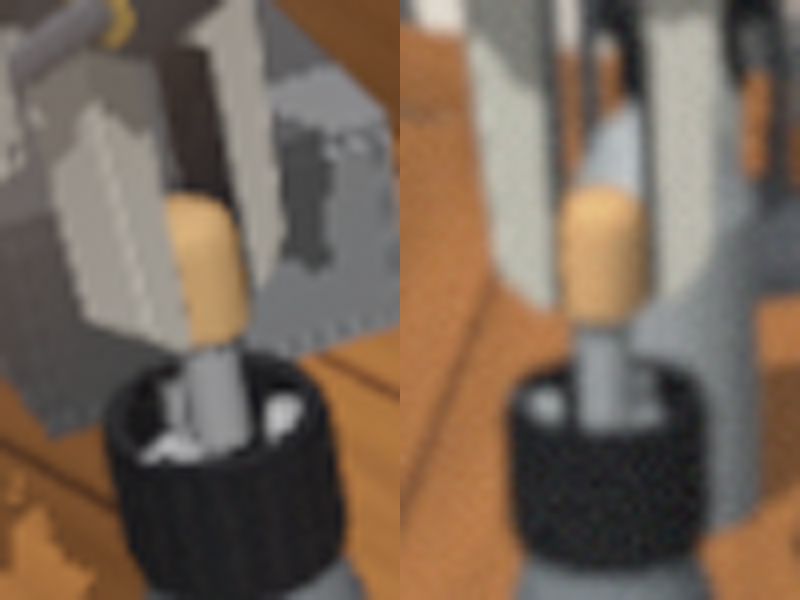

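View pics/w9.png

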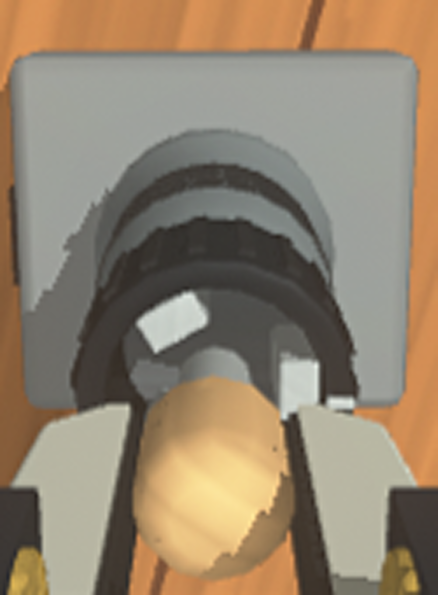

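Call:
play_rows:
  targets: [0, 0, 0, 0, 7, 0, 255, 0, 0, 0, 0, 6, 0, 255, 0, 0, 0, 0, 4, 0, 255, 0, 0, 0, 0, 0, 0, 255]

```text
t: 10.9
tcp_pos: [0.5862, -0.1668, 0.1749]
ee_rot: [-1.319, 1.019, -1.018]
force: [0.2, -0.8, -0.0]
opening: 0.25
```

```bash
python3 - <<'E'
from h import *
st()
E
```

```text
t 10.9 tcp [ 0.5862 -0.1668  0.1749] q [-0.3193 -0.0106  1.644   0.0004  1.5087 -0.5753] F [ 0.2326 -0.7917 -0.0358] T [-0.037  -0.1418 -0.0047] op 0.25
x [ 0.2532 -0.9674 -0.0007] y [-0.0004  0.0006 -1.    ] z [ 0.9674  0.2532 -0.0003]
```

Continue in small steps until contact with the bore floor.

Call:
play_rows:
  targets: [0, 0, 0, 0, 2.5, 0, 255, 0, 0, 0, 0, 1.5, 0, 255, 0, 0, 0, 0, 0, 0, 255]

```text
t: 11.2
tcp_pos: [0.5864, -0.1669, 0.1716]
ee_rot: [-1.319, 1.018, -1.019]
force: [-0.3, 0.0, -1.3]
opening: 0.25
```

Call:
play_rows:
  targets: [0, 0, 0, 0, 1, 0, 255, 0, 0, 0, 0, 0, 0, 255]

```text
t: 11.4
tcp_pos: [0.5865, -0.1669, 0.1708]
ee_rot: [-1.319, 1.018, -1.019]
force: [-0.3, 0.3, -1.1]
opening: 0.253
```

Call:
play_rows:
  targets: [0, 0, 0, 0, 1, 0, 255, 0, 0, 0, 0, 0, 0, 255]

```text
t: 11.6
tcp_pos: [0.5866, -0.1669, 0.1699]
ee_rot: [-1.319, 1.018, -1.019]
force: [-0.2, -0.6, 0.4]
opening: 0.247
```

Call:
play_rows:
  targets: [0, 0, 0, 0, 1, 0, 255, 0, 0, 0, 0, 0, 0, 255]

```text
t: 11.8
tcp_pos: [0.5867, -0.1671, 0.1698]
ee_rot: [-1.319, 1.017, -1.02]
force: [-1.7, 0.9, 7.4]
opening: 0.251
```

Call:
play_rows:
  targets: [0, 0, 0, 0, -1, 0, 255, 0, 0, 0, 0, 0, 0, 200, 0, 0, 0, 0, 0, 0, 160, 0, 0, 0, 0, 0, 0, 100, 0, 0, 0, 0, 0, 0, 0]

```text
t: 12.3
tcp_pos: [0.5864, -0.1669, 0.1697]
ee_rot: [-1.319, 1.018, -1.019]
force: [-0.6, -0.1, 0.8]
opening: 0.461
```

Call:
play_rows:
  targets: [0, 0, 0, 0, 0, 0, 0, 0, 0, 0, 0, 0, 0, 0, 0, 0, 0, 0, 0, 0, 0, 0, 0, 0, 0, 0, 0, 0, 0, 0, 0, 0, 0, 0, 0]

```text
t: 12.8
tcp_pos: [0.5865, -0.1669, 0.1698]
ee_rot: [-1.319, 1.018, -1.019]
force: [0.4, -0.6, -0.2]
opening: 0.891
```

Call:
play_rows:
  targets: [0, 0, 0, 0, 0, 0, 0, 0, 0, 0, 0, 0, 0, 0, 0, 0, 0, 0, 0, 0, 0]

```text
t: 13.1
tcp_pos: [0.5865, -0.1669, 0.1698]
ee_rot: [-1.319, 1.018, -1.019]
force: [-0.1, 0.7, -0.5]
opening: 1.0
```

```bash
python3 - <<'E'
from h import *
import cv2
st()
a=viewer.snapshot("side");b=viewer.snapshot("scene");w=viewer.snapshot("wrist");W=viewer.camera_model("wrist");np.save("w10.npy",W,allow_pickle=True)
r=lambda i,x,y:cv2.resize(i[y:y+75,x:x+50],None,fx=8,fy=8,interpolation=cv2.INTER_CUBIC)
cv2.imwrite("pics/s10.png",np.hstack([r(b,155,95),r(a,240,75)]))
cv2.imwrite("pics/w10.png",cv2.resize(w[130:300,195:360],None,fx=3.5,fy=3.5,interpolation=cv2.INTER_CUBIC))
print(pj(W,[[.5862,-.1668,.165],[.5862,-.1668,.195]]))
E
```

```text
t 13.1 tcp [ 0.5865 -0.1669  0.1698] q [-0.3193 -0.0085  1.6502  0.0004  1.4993 -0.5753] F [-0.0902  0.7391 -0.4945] T [-0.0598 -0.1119  0.0062] op 1.0
x [ 0.2532 -0.9674  0.    ] y [ 0.0007  0.0001 -1.    ] z [0.9674 0.2532 0.0007]
[[272.4996 256.1626]
 [271.9776 280.1334]]
```

View pics/s10.png

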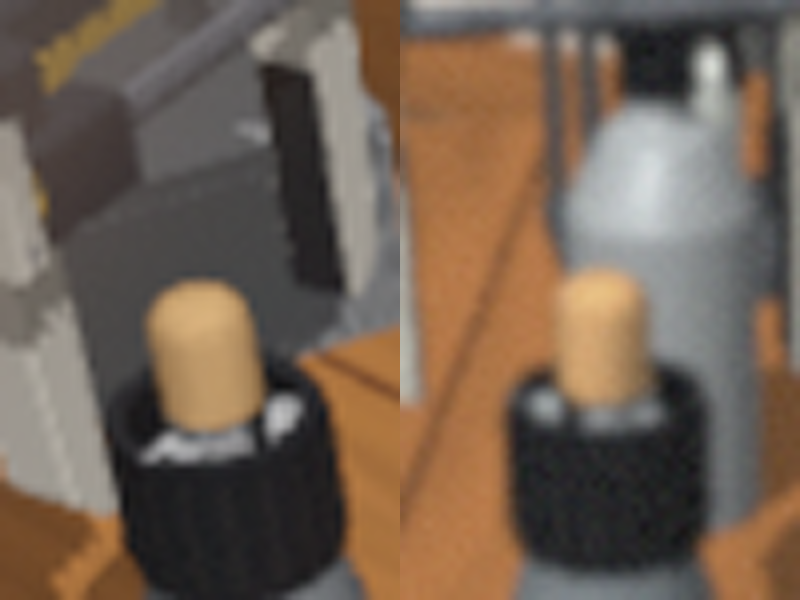

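View pics/w10.png

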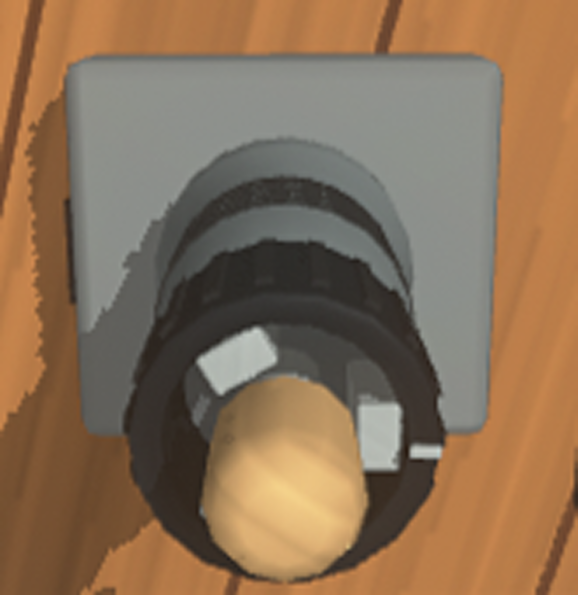

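Call:
play_rows:
  targets: [0, 0, 0, 0, 12, 0, 0, 0, 0, 0, 0, 12, 0, 0, 0, 0, 0, 0, 8, 0, 0, 0, 0, 0, 0, 0, 0, 0, 0, 0, 0, 0, 0, 0, 0]

```text
t: 13.75
tcp_pos: [0.5864, -0.1669, 0.1375]
ee_rot: [-1.319, 1.019, -1.018]
force: [-0.3, 0.1, 0.3]
opening: 0.997
```

Call:
play_rows:
  targets: [0, 0, 0, 0, 0, 0, 255, 0, 0, 0, 0, 0, 0, 255, 0, 0, 0, 0, 0, 0, 255, 0, 0, 0, 0, 0, 0, 255, 0, 0, 0, 0, 0, 0, 255]
  grip_force: 10

```text
t: 14.25
tcp_pos: [0.5865, -0.1669, 0.1379]
ee_rot: [-1.319, 1.018, -1.019]
force: [0.1, -1.0, -0.5]
opening: 0.616
```

Call:
play_rows:
  targets: [0, 0, 0, 0, 0, 0, 255, 0, 0, 0, 0, 0, 0, 255, 0, 0, 0, 0, 0, 0, 255, 0, 0, 0, 0, 0, 0, 255]

```text
t: 14.65
tcp_pos: [0.5866, -0.1669, 0.1379]
ee_rot: [-1.319, 1.018, -1.019]
force: [2.0, 0.6, -0.3]
opening: 0.544
```

```bash
python3 - <<'E'
from h import *
st()
E
```

```text
t 14.65 tcp [ 0.5866 -0.1669  0.1379] q [-0.3192  0.0077  1.6864  0.0005  1.4466 -0.5753] F [ 2.0118  0.6055 -0.2809] T [ 0.0647 -0.5285 -0.0853] op 0.544
x [ 0.2532 -0.9674  0.0001] y [ 0.001   0.0002 -1.    ] z [0.9674 0.2532 0.001 ]
```

Call:
play_rows:
  targets: [0, 0, 0, 0, 0, 0, 255, 0, 0, 0, 0, 0, 0, 255]
  grip_force: 45

```text
t: 14.85
tcp_pos: [0.5867, -0.1669, 0.1379]
ee_rot: [-1.319, 1.018, -1.019]
force: [4.2, 1.0, 0.2]
opening: 0.54
```

Call:
play_rows:
  targets: [0, 0.1, 0, 0, 0, 0, 255, 0, 0.1, 0, 0, 0, 0, 255, 0, 0.1, 0, 0, 0, 0, 255, 0, 0, 0, 0, 0, 0, 255]

```text
t: 15.25
tcp_pos: [0.5865, -0.1669, 0.1379]
ee_rot: [-1.187, 1.242, -1.243]
force: [1.7, 0.5, 1.0]
opening: 0.547
```

```bash
python3 - <<'E'
from h import *
import cv2
st()
cv2.imwrite("pics/w11.png",cv2.resize(viewer.snapshot("wrist")[130:400,195:360],None,fx=2.2,fy=2.2))
E
```

```text
t 15.25 tcp [ 0.5865 -0.1669  0.1379] q [-0.3193  0.0076  1.6865  0.0004  1.4469 -0.2735] F [1.6679 0.458  1.0024] T [ 0.071  -0.4241 -0.1287] op 0.547
x [-0.0458 -0.999  -0.0002] y [ 0.0007  0.0002 -1.    ] z [ 0.9989 -0.0458  0.0006]
```

View pics/w11.png

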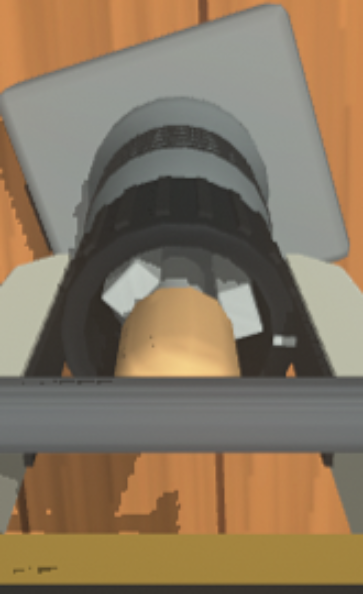

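Call:
play_rows:
  targets: [0, 0.1, 0, 0, 0, 0, 255, 0, 0.1, 0, 0, 0, 0, 255, 0, 0.1, 0, 0, 0, 0, 255, 0, 0.1, 0, 0, 0, 0, 255, 0, 0, 0, 0, 0, 0, 255]

```text
t: 15.8
tcp_pos: [0.5863, -0.1669, 0.1378]
ee_rot: [-0.966, 1.528, -1.527]
force: [-1.8, 1.8, 1.6]
opening: 0.541
```

```bash
python3 - <<'E'
from h import *
st()
E
```

```text
t 15.8 tcp [ 0.5863 -0.1669  0.1378] q [-0.3193  0.0075  1.6866  0.0003  1.4474  0.1237] F [-1.8492  1.8113  1.598 ] T [ 0.1478  0.1264 -0.1101] op 0.541
x [-0.4286 -0.9035 -0.0003] y [ 0.0001  0.0003 -1.    ] z [ 0.9035 -0.4286  0.    ]
```

Call:
play_rows:
  targets: [0, 0.08, 0, 0, 0, 0, 255, 0, 0, 0, 0, 0, 0, 255]

```text
t: 16.0
tcp_pos: [0.5863, -0.1669, 0.1379]
ee_rot: [-0.916, 1.582, -1.581]
force: [-3.1, 1.1, 3.2]
opening: 0.542
```

```bash
python3 - <<'E'
from h import *
st()
E
```

```text
t 16.0 tcp [ 0.5863 -0.1669  0.1379] q [-0.3193  0.0075  1.6866  0.0004  1.4475  0.2016] F [-3.0551  1.134   3.1855] T [ 0.2946  0.422  -0.1179] op 0.542
x [-0.4978 -0.8673 -0.0004] y [ 0.0001  0.0004 -1.    ] z [ 0.8673 -0.4978 -0.0001]
```

Call:
play_rows:
  targets: [0, 0.08, 0, 0, 0, 0, 255, 0, 0, 0, 0, 0, 0, 255]

```text
t: 16.2
tcp_pos: [0.5862, -0.1669, 0.1378]
ee_rot: [-0.862, 1.637, -1.636]
force: [-3.9, 1.0, 4.1]
opening: 0.544
```

```bash
python3 - <<'E'
from h import *
st()
E
```

```text
t 16.2 tcp [ 0.5862 -0.1669  0.1378] q [-0.3193  0.0075  1.6866  0.0004  1.4476  0.2815] F [-3.8997  0.9582  4.1196] T [ 0.3838  0.7611 -0.0782] op 0.544
x [-0.5653 -0.8249 -0.0003] y [ 0.      0.0004 -1.    ] z [ 0.8249 -0.5653 -0.0002]
```

Call:
play_rows:
  targets: [0, 0.08, 0, 0, 0, 0, 255, 0, 0, 0, 0, 0, 0, 255]

```text
t: 16.4
tcp_pos: [0.5862, -0.1668, 0.1379]
ee_rot: [-0.806, 1.691, -1.69]
force: [-4.5, 3.8, 3.9]
opening: 0.541
```

```bash
python3 - <<'E'
from h import *
st()
E
```

```text
t 16.4 tcp [ 0.5862 -0.1668  0.1379] q [-0.3193  0.0075  1.6866  0.0004  1.4477  0.3615] F [-4.4936  3.8392  3.9174] T [ 0.4051  0.7285 -0.1324] op 0.541
x [-0.6294 -0.7771 -0.0003] y [-0.0001  0.0004 -1.    ] z [ 0.7771 -0.6294 -0.0003]
```

Call:
play_rows:
  targets: [0, 0.05, 0, 0, 0, 0, 255, 0, 0, 0, 0, 0, 0, 255]

```text
t: 16.6
tcp_pos: [0.5862, -0.1668, 0.1378]
ee_rot: [-0.771, 1.724, -1.723]
force: [-5.0, 2.3, 3.6]
opening: 0.544
```

```bash
python3 - <<'E'
from h import *
st()
E
```

```text
t 16.6 tcp [ 0.5862 -0.1668  0.1378] q [-0.3193  0.0075  1.6866  0.0004  1.4477  0.4103] F [-4.9591  2.2934  3.6272] T [ 0.4687  0.8493 -0.0345] op 0.544
x [-0.6666 -0.7454 -0.0002] y [-0.0001  0.0004 -1.    ] z [ 0.7454 -0.6666 -0.0004]
```

Call:
play_rows:
  targets: [0, 0.05, 0, 0, 0, 0, 255, 0, 0, 0, 0, 0, 0, 255]

```text
t: 16.8
tcp_pos: [0.5862, -0.1668, 0.1378]
ee_rot: [-0.733, 1.757, -1.756]
force: [-4.6, 3.0, 3.9]
opening: 0.544
```

```bash
python3 - <<'E'
from h import *
st()
E
```

```text
t 16.8 tcp [ 0.5862 -0.1668  0.1378] q [-0.3193  0.0075  1.6867  0.0004  1.4478  0.4603] F [-4.6393  2.979   3.9133] T [0.427  0.8529 0.0196] op 0.544
x [-0.703  -0.7112 -0.0002] y [-0.0002  0.0005 -1.    ] z [ 0.7112 -0.703  -0.0005]
```

```bash
python3 - <<'E'
from h import *
import cv2
cv2.imwrite("pics/w12.png",cv2.resize(viewer.snapshot("wrist")[130:400,195:360],None,fx=2.2,fy=2.2))
b=viewer.snapshot("scene");cv2.imwrite("pics/s12.png",cv2.resize(b[95:170,145:220],None,fx=7,fy=7,interpolation=cv2.INTER_CUBIC))
E
```

```text
(no output)
```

View pics/w12.png

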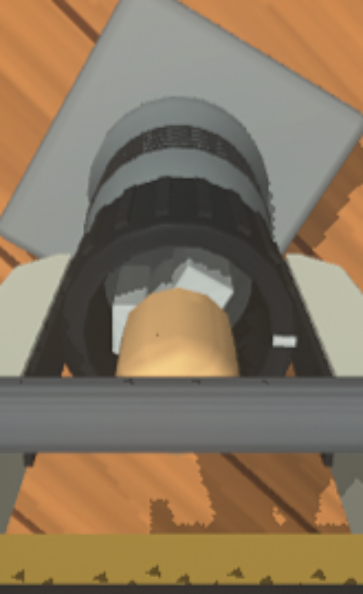

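View pics/s12.png

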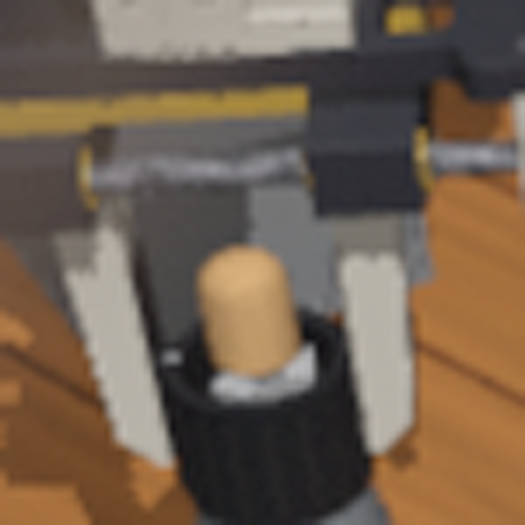

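Call:
play_rows:
  targets: [0, 0.05, 0, 0, 0, 0, 255, 0, 0, 0, 0, 0, 0, 255]

```text
t: 17.1
tcp_pos: [0.5862, -0.1667, 0.1378]
ee_rot: [-0.695, 1.789, -1.788]
force: [-5.3, 2.8, 4.8]
opening: 0.544
```

```bash
python3 - <<'E'
from h import *
st()
E
```

```text
t 17.1 tcp [ 0.5862 -0.1667  0.1378] q [-0.3192  0.0074  1.6867  0.0004  1.4478  0.5101] F [-5.2894  2.8179  4.7876] T [0.4754 0.9092 0.1384] op 0.544
x [-0.7375 -0.6753 -0.0002] y [-0.0002  0.0005 -1.    ] z [ 0.6753 -0.7375 -0.0005]
```

Call:
play_rows:
  targets: [0, 0.05, 0, 0, 0, 0, 255, 0, 0, 0, 0, 0, 0, 255]

```text
t: 17.3
tcp_pos: [0.5861, -0.1667, 0.1378]
ee_rot: [-0.656, 1.822, -1.821]
force: [-5.8, 3.1, 4.5]
opening: 0.542
```

```bash
python3 - <<'E'
from h import *
import cv2
st()
cv2.imwrite("pics/w13.png",cv2.resize(viewer.snapshot("wrist")[130:400,195:360],None,fx=2.2,fy=2.2))
E
```

```text
t 17.3 tcp [ 0.5861 -0.1667  0.1378] q [-0.3192  0.0074  1.6867  0.0004  1.4479  0.56  ] F [-5.8193  3.1318  4.4573] T [0.5457 0.8693 0.3172] op 0.542
x [-0.7703 -0.6377 -0.0001] y [-0.0003  0.0005 -1.    ] z [ 0.6377 -0.7703 -0.0006]
```

View pics/w13.png

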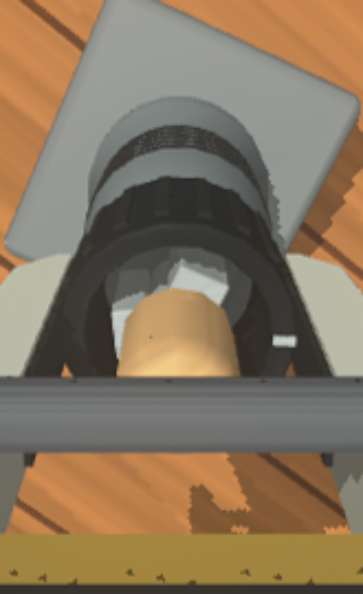

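Call:
play_rows:
  targets: [0, 0.05, 0, 0, 0, 0, 255, 0, 0, 0, 0, 0, 0, 255]

```text
t: 17.55
tcp_pos: [0.5861, -0.1667, 0.1378]
ee_rot: [-0.616, 1.854, -1.852]
force: [-5.4, 3.9, 3.7]
opening: 0.543
```

```bash
python3 - <<'E'
from h import *
st()
E
```

```text
t 17.55 tcp [ 0.5861 -0.1667  0.1378] q [-0.3192  0.0074  1.6867  0.0004  1.448   0.61  ] F [-5.3686  3.9256  3.7192] T [0.4828 1.029  0.3865] op 0.543
x [-0.8011 -0.5985 -0.    ] y [-0.0004  0.0005 -1.    ] z [ 0.5985 -0.8011 -0.0006]
```

Call:
play_rows:
  targets: [0, 0.04, 0, 0, 0, 0, 255, 0, 0, 0, 0, 0, 0, 255, 0, 0, 0, 0, 0, 0, 255]

```text
t: 17.85
tcp_pos: [0.5861, -0.1667, 0.1378]
ee_rot: [-0.584, 1.878, -1.877]
force: [-5.4, 3.7, 4.9]
opening: 0.541
```

```bash
python3 - <<'E'
from h import *
import cv2
st()
cv2.imwrite("pics/w14.png",cv2.resize(viewer.snapshot("wrist")[130:400,195:360],None,fx=2.2,fy=2.2))
E
```

```text
t 17.85 tcp [ 0.5861 -0.1667  0.1378] q [-0.3192  0.0074  1.6867  0.0004  1.448   0.6483] F [-5.4465  3.684   4.8661] T [0.5445 0.9815 0.5339] op 0.541
x [-0.8235 -0.5674 -0.    ] y [-0.0004  0.0005 -1.    ] z [ 0.5674 -0.8235 -0.0006]
```

View pics/w14.png

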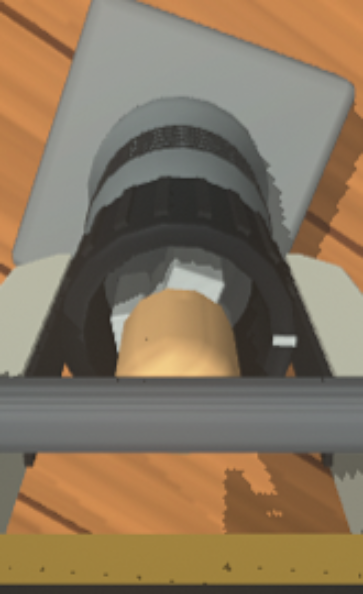

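Call:
play_rows:
  targets: [0, 0.03, 0, 0, 0, 0, 255, 0, 0, 0, 0, 0, 0, 255, 0, 0, 0, 0, 0, 0, 255, 0, 0, 0, 0, 0, 0, 0, 0, 0, 0, 0, 0, 0, 0]

```text
t: 18.4
tcp_pos: [0.5866, -0.167, 0.1376]
ee_rot: [-0.556, 1.897, -1.897]
force: [-0.4, 0.8, 0.5]
opening: 0.666
```

Call:
play_rows:
  targets: [0, 0, 0, 0, 0, 0, 0, 0, 0, 0, 0, 0, 0, 0, 0, 0, 0, 0, 0, 0, 0, 0, 0, 0, 0, 0, 0, 0, 0, 0, 0, 0, 0, 0, 0]

```text
t: 18.9
tcp_pos: [0.5865, -0.1669, 0.1378]
ee_rot: [-0.553, 1.9, -1.9]
force: [-0.2, 0.5, 0.3]
opening: 0.996
```

```bash
python3 - <<'E'
from h import *
import cv2
st()
cv2.imwrite("pics/w15.png",cv2.resize(viewer.snapshot("wrist")[130:400,195:360],None,fx=2.2,fy=2.2))
E
```

```text
t 18.9 tcp [ 0.5865 -0.1669  0.1378] q [-0.3193  0.0077  1.6865  0.0004  1.4468  0.6844] F [-0.1602  0.4846  0.2703] T [-0.0267 -0.0043 -0.004 ] op 0.996
x [-0.8435 -0.5371 -0.0007] y [ 0.0007  0.0002 -1.    ] z [ 0.5371 -0.8435  0.0003]
```

View pics/w15.png

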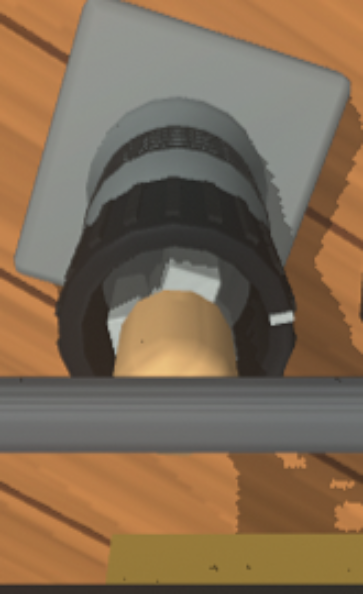

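Call:
play_rows:
  targets: [0, 0, 0, 0, -20, 0, 0, 0, 0, 0, 0, -40, 0, 0, 0, 0, 0, 0, -50, 0, 0, 0, 0, 0, 0, -50, 0, 0, 0, 0, 0, 0, -40, 0, 0]

```text
t: 19.45
tcp_pos: [0.5863, -0.1669, 0.3411]
ee_rot: [-0.551, 1.898, -1.9]
force: [-0.2, 0.3, 0.9]
opening: 0.999
```

Call:
play_rows:
  targets: [0, 0, 0, 0, 0, 0, 0, 0, 0, 0, 0, 0, 0, 0]

```text
t: 19.65
tcp_pos: [0.5865, -0.167, 0.3384]
ee_rot: [-0.551, 1.899, -1.9]
force: [0.4, -0.4, -1.0]
opening: 0.997
```

```bash
python3 - <<'E'
from h import *
import cv2
st()
a=viewer.snapshot("side");b=viewer.snapshot("scene");w=viewer.snapshot("wrist")
r=lambda i,x,y:cv2.resize(i[y:y+75,x:x+50],None,fx=5.3,fy=5.3,interpolation=cv2.INTER_CUBIC)
cv2.imwrite("pics/s16.png",np.hstack([r(b,155,95),r(a,240,75),cv2.resize(w[150:250,226:326],(397,397),interpolation=cv2.INTER_CUBIC)[:r(b,155,95).shape[0]]][:2]))
cv2.imwrite("pics/w16.png",cv2.resize(w[140:250,216:336],None,fx=5,fy=5,interpolation=cv2.INTER_CUBIC))
E
```

```text
t 19.65 tcp [ 0.5865 -0.167   0.3384] q [-0.3194 -0.0334  1.4037  0.0004  1.7693  0.6846] F [ 0.4454 -0.4435 -1.0077] T [-0.0184 -0.0276 -0.0384] op 0.997
x [-0.8436 -0.537  -0.0015] y [ 0.0019 -0.0003 -1.    ] z [ 0.537  -0.8436  0.0012]
```

View pics/s16.png

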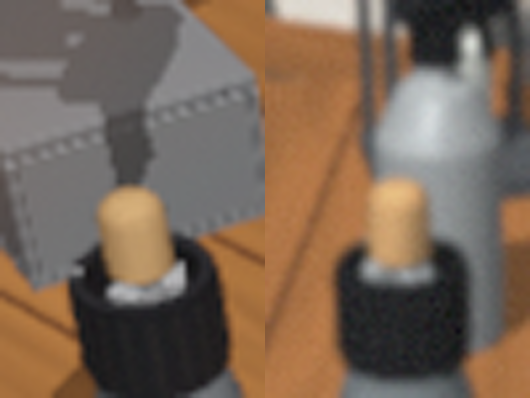

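View pics/w16.png

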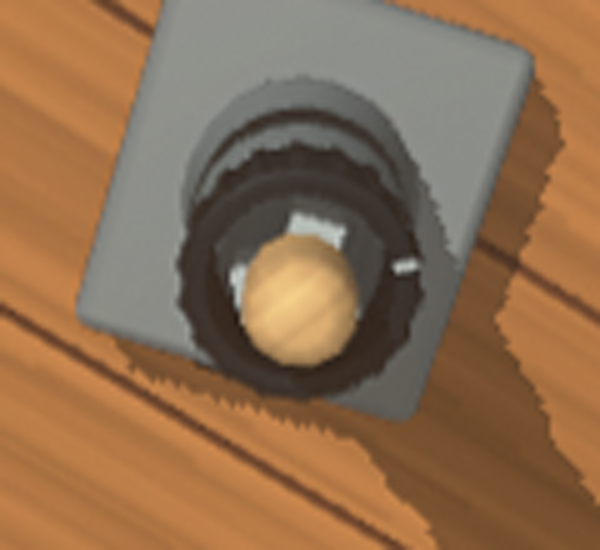

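```bash
python3 -c "
from rig import bot
print(bot.observe()['t']);print(bot.finish_job())"
```

```text
19.8
the job is handed in; nothing more can be done
None
```

The dibber bit is standing upright and fully home in the chuck, with the jaws tightened on its shank. I handed the job in at about 19.8 s with the gripper open and clear above it.

- **Bit:** I took the slim, round-topped bit from the middle hole of the rack. I lowered it into the chuck until it touched the bore floor with about 7 N. The green and pink look-alikes and the other two bits were not touched.
- **Tightening:** I turned the sleeve about 1.25 rad clockwise. Resistance began to rise at about 0.95–1.0 rad of turn. The torque reading reached about 0.5 Nm, roughly 0.65 Nm above the level before it stiffened.
- **Last checks:** The final pictures show the bit upright and central, with its head just above the sleeve.
- **After letting go:** The sleeve's white mark sprang back about 0.2–0.25 rad, leaving a net turn of about 0.99 rad (±0.05) from where it started. I couldn't measure the sleeve's starting angle. The point where it stiffened suggests it now rests at about 1.05, but I did not confirm the grip by tugging the bit.
- **Disagreement:** The cameras disagreed by a few mm on where the chuck was at first. I settled it by comparing the bit with the chuck in the same picture, and the bit went in without touching the sides.

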